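# Seat the rocking cover of the tackle box

## Task

One of the four identical orange covers on the tackle box is not seated, though all look alike: press each lightly with the fingertips near one edge until you have found the one that rocks, rocking it well over. Then press that one down firmly at its middle until it is fully home and no longer rocks, and leave the fingers clear. Use only a light touch on the firm covers, lift nothing, and leave the other things where they are.

Things in the scene. Friction and masses are not known exactly. Their poses are not given: they have to be found in the camera images.
- tacklebox: black plastic tackle box, 220 (x) by 320 (y) by 64 mm tall, does not move; origin at the centre of its underside, z up. Four square wells, 90 mm apart both ways, fill its +y part around the point y = +60 mm, the deck around them 64 mm above the bench; its -y part is an open tray 58 mm deep.
- cover_1_top (a point): centre of the top face of the near left cover (seen from the robot, box square on), at x -45, y 105 mm in the box's axes, 72 mm above the bench. Orange with a paler square panel, 76 mm square, 14 mm thick, like the other three; axes as the box's. At first all four look the same, level and equally high; which one is loose changes from run to run (its seat is 5.5 mm deeper).
- cover_1: the near left cover; origin: centre of its underside. A firm cover stays level, gives about 0.17 mm per newton (keep below 12 N) and springs back. The loose one, whichever it is, stands on a stiff pivot under its middle: 1 N at 28 mm off centre tips it up to 0.16 rad (4.4 mm down there); let go, it levels. More than 9 N at its middle sinks it 5.5 mm onto its seat, where it stays.
- cover_2_top (a point): centre of the top face of the near right cover (seen from the robot, box square on), at x -45, y 15 mm in the box's axes, 72 mm above the bench. Orange with a paler square panel, 76 mm square, 14 mm thick, like the other three; axes as the box's. At first all four look the same, level and equally high; which one is loose changes from run to run (its seat is 5.5 mm deeper).
- cover_2: the near right cover; origin: centre of its underside. A firm cover stays level, gives about 0.17 mm per newton (keep below 12 N) and springs back. The loose one, whichever it is, stands on a stiff pivot under its middle: 1 N at 28 mm off centre tips it up to 0.16 rad (4.4 mm down there); let go, it levels. More than 9 N at its middle sinks it 5.5 mm onto its seat, where it stays.
- cover_3_top (a point): centre of the top face of the far left cover (seen from the robot, box square on), at x +45, y 105 mm in the box's axes, 72 mm above the bench. Orange with a paler square panel, 76 mm square, 14 mm thick, like the other three; axes as the box's. At first all four look the same, level and equally high; which one is loose changes from run to run (its seat is 5.5 mm deeper).
- cover_3: the far left cover; origin: centre of its underside. A firm cover stays level, gives about 0.17 mm per newton (keep below 12 N) and springs back. The loose one, whichever it is, stands on a stiff pivot under its middle: 1 N at 28 mm off centre tips it up to 0.16 rad (4.4 mm down there); let go, it levels. More than 9 N at its middle sinks it 5.5 mm onto its seat, where it stays.
- cover_4_top (a point): centre of the top face of the far right cover (seen from the robot, box square on), at x +45, y 15 mm in the box's axes, 72 mm above the bench. Orange with a paler square panel, 76 mm square, 14 mm thick, like the other three; axes as the box's. At first all four look the same, level and equally high; which one is loose changes from run to run (its seat is 5.5 mm deeper).
- cover_4: the far right cover; origin: centre of its underside. A firm cover stays level, gives about 0.17 mm per newton (keep below 12 N) and springs back. The loose one, whichever it is, stands on a stiff pivot under its middle: 1 N at 28 mm off centre tips it up to 0.16 rad (4.4 mm down there); let go, it levels. More than 9 N at its middle sinks it 5.5 mm onto its seat, where it stays.
- float: small wooden float, 28 mm wide, 46 mm tall, standing in the box's open tray; origin at the centre of its underside. Leave alone.
- lure: stainless spoon lure, 58 by 18 by 4 mm, lying in the box's open tray; origin at its underside. Leave alone.
- lantern: aluminium camping lantern, 100 mm wide, 228 mm tall with its bail; origin at the centre of its underside. Leave alone.
- reel: fishing reel lying on its side, about 100 by 90 by 71 mm, cork handle on top; origin under the spool's axis. Leave alone.
- flask: blue drinking flask, 68 mm wide, 210 mm tall; origin at the centre of its underside. Leave alone.
- spool: green line spool, 64 mm wide, 30 mm tall; origin at the centre of its underside. Leave alone.
- tin: round tin, 72 mm wide, 50 mm tall; origin at the centre of its underside. Leave alone.
There are look-alikes about, which are no part of the job. What is shaped like the cover_2 but black, brown or purple is not meant.

How it is judged:
By the outcome, as a careful person would: the job done as asked, in the order asked, and still so for the second after the job is handed in, with the robot touching nothing.
It also fails if it takes over 43 s, if anything falls off the work surface, if the arm or the gripper's body presses on something with over 40 N, if the wrist force passes 120 N, or if a joint passes its speed limit or range.

## Robot

A 6-joint arm with a two-finger parallel gripper is mounted at the origin on the work surface. World frame = base frame: x ahead of the robot, y to its left, z up, the work surface at z = 0. Lengths are in m, angles in degrees, forces in N, time in s.
With the tool pointing down it reaches from about 0.275 to 0.875 m from the base axis. Payload 12.5 kg.
Tool frame: the origin (TCP) lies midway between the tips of the shut fingers; the grasp point (between the pads) lies 19 mm behind it; z points along the fingers, y is the line along which they close (so a half turn about z gives the same grasp; the last joint's range is limited). The gripper opens to 85 mm and grips with 20 to 120 N. Pads are 22 mm wide; open, the fingers measure 114 mm over their backs; the gripper's body (76 mm by 85 mm) begins 54 mm behind the grasp point. The pads swing forward as they close: fully open they stand 13 mm farther back than shut.
Start: joints at [67.632, 20.094, 94.641, -0, 65.266, -4.847], TCP at [0.166, 0.524, 0.231] pointing down, gripper open.
Joint ranges: [-157.81, 157.81], [-45, 120.19], [0.68, 151.7], [-89.99, 269.99], [4.06, 180], [-164.3, 164.3]. Speed limits (degrees/s): [127.2, 127.2, 159.86, 180, 180, 180].

## Interface

Orientations are given as [roll, pitch, yaw] about the fixed x, y, z axes, in that order (R = Rz(yaw) Ry(pitch) Rx(roll)).
In Python, from rig import env, imaging gives the robot as it stands.
- The arm moves only by the tool send_rows, never from a script. Its arguments are lists of equal length, an entry for each row: "grip": the opening, from 0 (shut) to 1 (fully open); "linear": the shift along the world's x, y, z in cm, a list of three; "turn": the turn about the world's z in degrees. A call has 1 to 10 rows; each row shifts and turns the commanded pose from where the row before left it; what a row does not reach is not made up. A row lasts 1/10 s, in which the tool goes at most 50 mm and 8.59 degrees, less where a joint would pass 70% of its speed; a pose out of reach is approached as far as the arm can. A call with a gripper value outside its range is refused whole. The fingers move at their own pace and stop on an object; the grip force is fixed at half the most. Time passes only in rows, so rows that do not move let the fingers close. It gives the time, the measured TCP pose, the force, the opening and the grip force at its end, in the units of the state.
- env.read_state(): the state, without advancing time (a new reading comes with each control period).
- imaging.grab_frame(name): name is "scene" or "top" or "wrist"; returns the picture (480x640x3 uint8, red, green, blue); there is no depth.
- imaging.get_calibration(name): a dict with "intrinsics" (3x3 intrinsics, pixels), "k1" (the pictures are not rectified: a ray, as slopes to the right and down, at radius r is drawn at 1 + k1 r^2 times it, then the intrinsics apply), "R" (3x3) and "t" (3): a world point X has camera coordinates R X + t; the wrist camera has in their place "mount" (4x4, takes a point from camera to tool coordinates, whose origin is the TCP and whose axes are the flange's). Camera axes: x right, y down, z forward; pixel columns grow to the right and rows downward; lengths in m; the calibration is good to about 2 mm. A picture is of the moment at which its call begins: read the wrist's pose just before it. get_calibration takes no time and is no camera call.
- env.hand_in(): hands the job in; it is judged then, once.
The state is a dict: "time_s": time; "joints": joint angles; "qvel": joint speeds; "effort": joint torques, N m; "ee_pos": TCP position; "tool_rot": TCP orientation; "ft_force": force on the tool from outside, world axes, zero at the start; "ft_torque": the same for the moment, N m; "finger_gap": finger opening in m; "finger_force": force on a finger pad.
Only numpy, scipy, OpenCV 4.12 (cv2) and the standard library are available. Lean on these libraries where they do the work, as an engineer would, in place of code of your own. Each camera call takes 0.05 s, during which the arm holds its last target. There are 200 camera calls.

## Working session

There is one attempt and no reset: what is moved stays moved. The work goes in short steps, Python scripts to look and compute and a tool call to move; the robot and the scene stay as the last step left them, time stands still between calls to the robot, and variables do not carry over. Pictures are saved under pics/ and viewed, at most 10 in all, crops included, and the job is handed in when it is done.

Besides the shell and the picture viewer there is one more tool, called after "Request:" as name(argument=value, ...), one argument or row to a line, values as JSON. send_rows: Moves the arm, as the interface text tells. Its arguments: {"type":"object","properties":{"grip":{"type":"array"},"linear":{"type":"array"},"turn":{"type":"array"}},"required":["grip","linear","turn"]}

```bash
mkdir -p pics; ls
python3 - <<'E'
from rig import env, imaging
import cv2
s=env.read_state();print({k:s[k] for k in('time_s','ee_pos','tool_rot','ft_force','finger_gap')})
a=[imaging.grab_frame(n) for n in('scene','top')]
for n,i in zip(('scene','top'),a):
    cv2.imwrite(f'pics/{n}0.png',i[:,:,::-1]); c=imaging.get_calibration(n);print(n,c)
E
```

```text
pics
{'time_s': 0.0, 'ee_pos': array([0.16544231, 0.52419103, 0.2307515 ]), 'tool_rot': array([-1.79933733e+02, -4.85345287e-03,  1.62479563e+02]), 'ft_force': array([-0.09228568,  0.40537484, -0.37428512]), 'finger_gap': 0.08557962129728275}
scene {'intrinsics': array([[487.65367153,   0.        , 317.88530697],
       [  0.        , 487.65367153, 244.75687156],
       [  0.        ,   0.        ,   1.        ]]), 'k1': 0.0032826636068662507, 'R': array([[-0.70328387,  0.71089635,  0.00426308],
       [ 0.41370648,  0.41413836, -0.81076283],
       [-0.57813384, -0.56843276, -0.58535926]]), 't': array([ 0.35013297, -0.18508738,  1.76747652])}
top {'intrinsics': array([[490.92693863,   0.        , 317.97452023],
       [  0.        , 490.92693863, 239.64781502],
       [  0.        ,   0.        ,   1.        ]]), 'k1': -0.06012203056895897, 'R': array([[ 0.00521829, -0.99978243,  0.02019538],
       [-0.98310598, -0.00882426, -0.18282443],
       [ 0.18296287, -0.01890017, -0.98293813]]), 't': array([0.0029537 , 0.53653944, 1.12998215])}
```

View pics/top0.png

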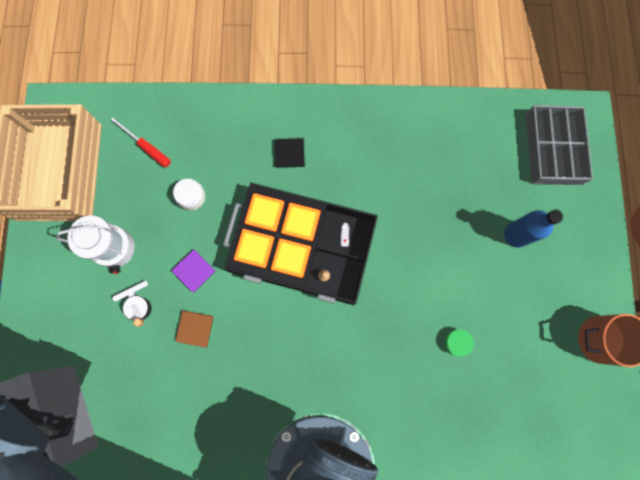

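View pics/scene0.png

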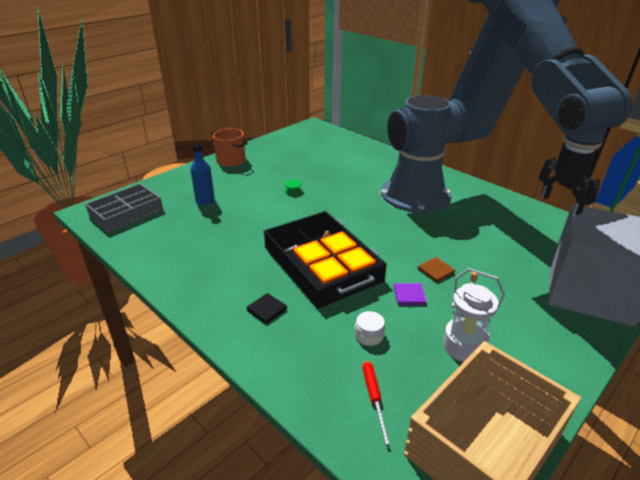

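Top view: the four orange covers are on the box at about (254,247) near left, (291,258) near right, (264,212) far left and (303,222) far right. Possible mix-ups are the black square (289,152), purple (193,270) and brown (194,328). All three lie on the bench and have the wrong colour, so I choose the orange ones.

```bash
cat > h.py <<'E'
import numpy as np, cv2
from rig import env, imaging
def ray(uv,cal,z,R=None,t=None):
    K=cal['intrinsics'];R=cal['R'] if R is None else R;t=cal['t'] if t is None else t
    d=(np.array(uv,float)-K[:2,2])/K[[0,1],[0,1]]
    s=d.copy()
    for _ in range(10): s=d/(1+cal['k1']*(s**2).sum(-1,keepdims=True))
    v=np.c_[s,np.ones(len(s))]@R; c=-R.T@t
    return c+v*((z-c[2])/v[:,2])[:,None]
def covers(img):
    hsv=cv2.cvtColor(img,cv2.COLOR_RGB2HSV)
    m=cv2.inRange(hsv,(8,150,150),(30,255,255))
    cs=cv2.findContours(m,cv2.RETR_EXTERNAL,cv2.CHAIN_APPROX_NONE)[0]
    return m,[c for c in cs if cv2.contourArea(c)>300]
def boxpose(P):  # P 4 centres -> centre of group, yaw
    P=np.array(P)[:,:2]
    L=np.array([[-45,105],[-45,15],[45,105],[45,15]])/1e3
    g=P.mean(0); best=None
    import itertools
    for p in itertools.permutations(range(4)):
        Q=P[list(p)]-g; l=L-L.mean(0)
        a=np.arctan2((l[:,0]*Q[:,1]-l[:,1]*Q[:,0]).sum(),(l*Q).sum())
        if abs(a)>np.pi/4: continue
        R=np.array([[np.cos(a),-np.sin(a)],[np.sin(a),np.cos(a)]])
        e=np.abs(Q-l@R.T).max()
        if best is None or e<best[0]: best=(e,np.degrees(a),g+l@R.T)
    return best
E
python3 - <<'E'
from h import *
for n in('top','scene'):
    img=cv2.imread(f'pics/{n}0.png')[:,:,::-1].copy()
    m,cs=covers(img); cal=imaging.get_calibration(n)
    print(n,[cv2.contourArea(c) for c in cs])
    P=[]
    for c in cs:
        mm=cv2.moments(c); P.append((mm['m10']/mm['m00'],mm['m01']/mm['m00']))
    W=ray(P,cal,.072); print(np.c_[P,W].round(3))
    if len(W)==4: print(boxpose(W))
img=cv2.imread('pics/top0.png')[140:340,160:400]
cv2.imwrite('pics/crop0.png',cv2.resize(img,(720,600),interpolation=cv2.INTER_CUBIC))
E
```

```text
top [830.0, 1066.5, 1062.0, 1024.0, 1020.5]
[[1.94164e+02 3.28416e+02 3.24000e-01 2.89000e-01 7.20000e-02]
 [2.90627e+02 2.57694e+02 4.89000e-01 7.10000e-02 7.20000e-02]
 [2.53733e+02 2.47997e+02 5.11000e-01 1.58000e-01 7.20000e-02]
 [3.00617e+02 2.21388e+02 5.76000e-01 4.90000e-02 7.20000e-02]
 [2.64196e+02 2.11972e+02 5.98000e-01 1.35000e-01 7.20000e-02]]
scene [406.0, 780.0, 15705.0, 6229.0, 550.0, 508.0, 468.5, 439.0]
[[5.96893e+02 4.40356e+02 6.17000e-01 8.36000e-01 7.20000e-02]
 [6.20033e+02 4.28159e+02 5.60000e-01 8.57000e-01 7.20000e-02]
 [6.64100e+01 4.15723e+02 1.27900e+00 9.80000e-02 7.20000e-02]
 [1.69642e+02 3.72364e+02 1.08400e+00 1.46000e-01 7.20000e-02]
 [3.27950e+02 2.68601e+02 6.02000e-01 1.40000e-01 7.20000e-02]
 [3.55652e+02 2.58259e+02 5.15000e-01 1.62000e-01 7.20000e-02]
 [3.10994e+02 2.51461e+02 5.80000e-01 5.40000e-02 7.20000e-02]
 [3.37905e+02 2.41909e+02 4.93000e-01 7.60000e-02 7.20000e-02]]
```

View pics/crop0.png

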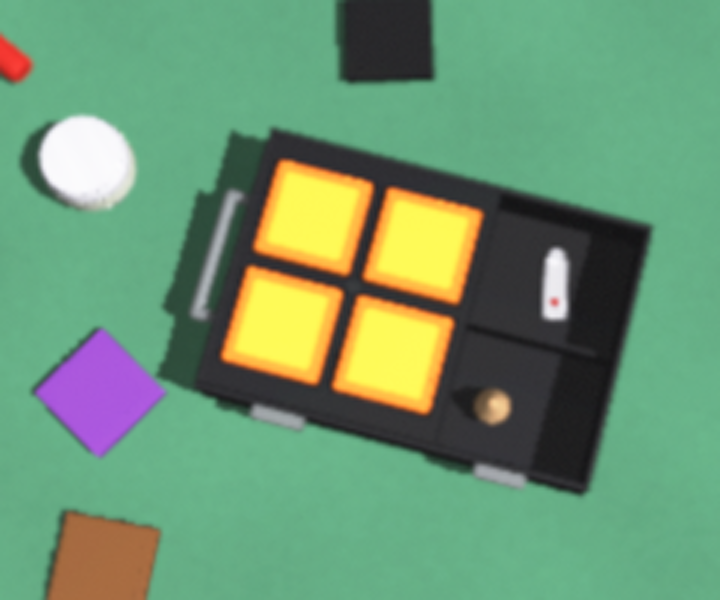

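The crop confirms it: four orange covers with paler panels at crop (315,215), (425,245), (283,325) and (395,355). The box is yawed about -14°, and the look-alikes are off the box. I start moving to a point over cover 1's near edge, (0.485, 0.167).

Request:
send_rows(
  grip=[0,0,0,0,0,0,0,0,0,0],
  linear=[
    [2,-2,0],
    [2,-2.2,0],
    [2,-2.2,0],
    [2,-2.2,0],
    [2,-2.2,0],
    [2,-2.2,0],
    [2,-2.2,0],
    [2,-2.2,0],
    [2,-2.2,0],
    [2,-2.2,0],
  ],
  turn=[3,0,0,0,0,0,0,0,0,0],
)

```text
time_s: 1.1
ee_pos: [0.3661, 0.3054, 0.2311]
tool_rot: [-180.0, -0.0, 165.5]
ft_force: [1.0, -0.5, 0.4]
finger_gap: 0.0001
finger_force: 0.0
```

Request:
send_rows(
  grip=[0,0,0,0,0,0,0,0,0,0],
  linear=[
    [2,-2.2,-1],
    [2,-2.2,-1],
    [2,-2.2,-1],
    [2,-2.2,-1],
    [2,-2.2,-1],
    [2,-2.2,-1],
    [0,-0.5,-1],
    [0,0,-1],
    [0,0,0],
    [0,0,0],
  ],
  turn=[0,0,0,0,0,0,0,0,0,0],
)

```text
time_s: 2.1
ee_pos: [0.485, 0.1702, 0.1513]
tool_rot: [-180.0, -0.0, 165.5]
ft_force: [-0.1, -0.1, 0.5]
finger_gap: -0.0002
finger_force: 0.0
```

Run:
```python
from h import *
from scipy.spatial.transform import Rotation as Ro
s=env.read_state(); img=imaging.grab_frame('wrist'); cal=imaging.get_calibration('wrist')
cv2.imwrite('pics/w0.png',img[:,:,::-1])
T=np.eye(4);T[:3,:3]=Ro.from_euler('xyz',s['tool_rot'],degrees=True).as_matrix();T[:3,3]=s['ee_pos']
C=np.linalg.inv(T@cal['mount']); m,cs=covers(img)
for c in cs:
    r=cv2.minAreaRect(c); b=cv2.boundingRect(c)
    W=ray(cv2.boxPoints(r),cal,.072,C[:3,:3],C[:3,3])
    print(b,cv2.contourArea(c),W[:,:2].round(4).tolist(),W.mean(0).round(4))
```

```text
(315, 409, 19, 42) 591.5 [[0.59, 0.1371], [0.5929, 0.1482], [0.6257, 0.14], [0.6228, 0.1284]] [0.6079 0.1385 0.072 ]
(115, 367, 78, 43) 1710.0 [[0.5342, 0.0148], [0.5191, 0.0688], [0.5447, 0.0712], [0.5617, 0.0156]] [0.5399 0.0426 0.072 ]
(90, 231, 142, 121) 15164.5 [[0.4443, 0.0463], [0.4641, 0.1231], [0.5361, 0.099], [0.5157, 0.0134]] [0.49   0.0704 0.072 ]
(248, 229, 138, 123) 11711.5 [[0.5386, 0.1091], [0.4653, 0.1325], [0.484, 0.2047], [0.5591, 0.1889]] [0.5118 0.1588 0.072 ]
```

View pics/w0.png

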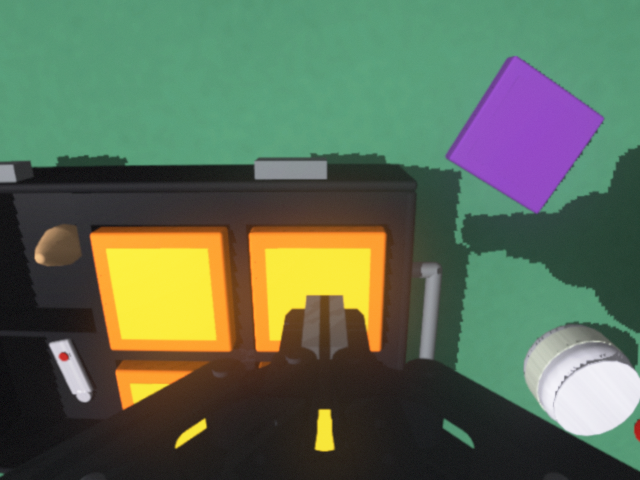

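The wrist view shows near covers 2 at (163,290) and 1 at (318,290), square to the tool and matching the overhead fix within 2 mm. I go down on cover 1's near edge.

Request:
send_rows(
  grip=[0,0,0,0,0,0,0,0],
  linear=[
    [0,-0.4,-1.5],
    [0,0,-2],
    [0,0,-2],
    [0,0,-1.5],
    [0,0,-0.5],
    [0,0,0],
    [0,0,0],
    [0,0,0],
  ],
  turn=[0,0,0,0,0,0,0,0],
)

```text
time_s: 2.95
ee_pos: [0.486, 0.1657, 0.0772]
tool_rot: [180.0, 0.1, 165.5]
ft_force: [-0.7, -0.7, 0.1]
finger_gap: 0.0002
finger_force: 0.0
```

Request:
send_rows(
  grip=[0,0,0,0],
  linear=[
    [0,0,-0.1],
    [0,0,-0.1],
    [0,0,0],
    [0,0,0],
  ],
  turn=[0,0,0,0],
)

```text
time_s: 3.35
ee_pos: [0.4856, 0.1655, 0.0743]
tool_rot: [180.0, 0.0, 165.5]
ft_force: [-0.5, -1.1, -0.2]
finger_gap: -0.0002
finger_force: 0.0
```

Request:
send_rows(
  grip=[0,0,0,0],
  linear=[
    [0,0,-0.05],
    [0,0,-0.05],
    [0,0,0],
    [0,0,0],
  ],
  turn=[0,0,0,0],
)

```text
time_s: 3.75
ee_pos: [0.4855, 0.1655, 0.0732]
tool_rot: [-180.0, -0.0, 165.5]
ft_force: [-0.2, 1.0, -0.2]
finger_gap: 0.0001
finger_force: 0.0
```

Request:
send_rows(
  grip=[0,0,0,0],
  linear=[
    [0,0,-0.05],
    [0,0,-0.05],
    [0,0,0],
    [0,0,0],
  ],
  turn=[0,0,0,0],
)

```text
time_s: 4.15
ee_pos: [0.4855, 0.1655, 0.0723]
tool_rot: [-180.0, 0.0, 165.5]
ft_force: [-1.2, 0.3, 1.0]
finger_gap: 0.0001
finger_force: 0.0
```

Request:
send_rows(
  grip=[0,0,0],
  linear=[
    [0,0,-0.05],
    [0,0,0],
    [0,0,0],
  ],
  turn=[0,0,0],
)

```text
time_s: 4.45
ee_pos: [0.4856, 0.1655, 0.0718]
tool_rot: [180.0, 0.0, 165.5]
ft_force: [-0.5, 0.1, 0.3]
finger_gap: 0.0003
finger_force: 0.3
```

Request:
send_rows(
  grip=[0,0,0],
  linear=[
    [0,0,-0.05],
    [0,0,0],
    [0,0,0],
  ],
  turn=[0,0,0],
)

```text
time_s: 4.75
ee_pos: [0.4856, 0.1655, 0.0714]
tool_rot: [180.0, 0.0, 165.5]
ft_force: [-0.8, -0.6, 2.9]
finger_gap: 0.0001
finger_force: 1.5
```

Request:
send_rows(
  grip=[0,0,0],
  linear=[
    [0,0,-0.05],
    [0,0,0],
    [0,0,0],
  ],
  turn=[0,0,0],
)

```text
time_s: 5.05
ee_pos: [0.4856, 0.1655, 0.071]
tool_rot: [180.0, 0.0, 165.5]
ft_force: [-1.4, -0.2, 5.3]
finger_gap: -0.0001
finger_force: 2.8
```

Cover 1 is firm: 5 N for about 0.8 mm. Next is cover 2, pressed to the same height.

Request:
send_rows(
  grip=[0,0,0,0,0,0,0,0,0,0],
  linear=[
    [0,0,1],
    [0,0,1],
    [-0.6,-2.2,0],
    [-0.6,-2.2,0],
    [-0.6,-2.2,0],
    [-0.4,-2.1,0],
    [0,0,-1],
    [0,0,-0.6],
    [0,0,0],
    [0,0,0],
  ],
  turn=[0,0,0,0,0,0,0,0,0,0],
)

```text
time_s: 6.05
ee_pos: [0.4636, 0.0791, 0.0747]
tool_rot: [-180.0, -0.0, 165.5]
ft_force: [-0.5, 0.4, -0.0]
finger_gap: -0.0001
finger_force: 0.0
```

Request:
send_rows(
  grip=[0,0,0,0,0,0,0],
  linear=[
    [0,0,-0.1],
    [0,0,-0.1],
    [0,0,-0.05],
    [0,0,-0.05],
    [0,0,-0.05],
    [0,0,0],
    [0,0,0],
  ],
  turn=[0,0,0,0,0,0,0],
)

```text
time_s: 6.75
ee_pos: [0.4636, 0.0785, 0.0714]
tool_rot: [180.0, 0.0, 165.5]
ft_force: [-1.2, 1.1, 2.9]
finger_gap: 0.0001
finger_force: 1.5
```

Request:
send_rows(
  grip=[0,0,0],
  linear=[
    [0,0,-0.05],
    [0,0,0],
    [0,0,0],
  ],
  turn=[0,0,0],
)

```text
time_s: 7.05
ee_pos: [0.4636, 0.0785, 0.071]
tool_rot: [180.0, 0.0, 165.5]
ft_force: [-2.6, 2.1, 5.6]
finger_gap: -0.0001
finger_force: 2.8
```

Cover 2 is firm too. Next is cover 4, at its far edge (0.6035, 0.0437).

Request:
send_rows(
  grip=[0,0,0,0,0,0,0,0,0,0],
  linear=[
    [0,0,1],
    [0,0,1],
    [2.8,-0.7,0],
    [2.8,-0.7,0],
    [2.8,-0.7,0],
    [2.8,-0.7,0],
    [2.8,-0.7,0],
    [0,0,-1],
    [0,0,-0.6],
    [0,0,0],
  ],
  turn=[0,0,0,0,0,0,0,0,0,0],
)

```text
time_s: 8.05
ee_pos: [0.6022, 0.0436, 0.074]
tool_rot: [-180.0, -0.1, 165.5]
ft_force: [-0.8, 0.2, 0.2]
finger_gap: -0.0003
finger_force: 0.0
```

Request:
send_rows(
  grip=[0,0,0,0,0,0,0,0],
  linear=[
    [0,0,0],
    [0,0,-0.1],
    [0,0,-0.1],
    [0,0,-0.05],
    [0,0,-0.05],
    [0,0,-0.05],
    [0,0,0],
    [0,0,0],
  ],
  turn=[0,0,0,0,0,0,0,0],
)

```text
time_s: 8.85
ee_pos: [0.6036, 0.0435, 0.0713]
tool_rot: [180.0, 0.0, 165.5]
ft_force: [0.4, -0.5, 0.7]
finger_gap: 0.0001
finger_force: 0.3
```

Request:
send_rows(
  grip=[0,0,0],
  linear=[
    [0,0,-0.05],
    [0,0,0],
    [0,0,0],
  ],
  turn=[0,0,0],
)

```text
time_s: 9.15
ee_pos: [0.6037, 0.0435, 0.0709]
tool_rot: [180.0, 0.0, 165.5]
ft_force: [0.6, -0.1, 0.7]
finger_gap: -0.0002
finger_force: 0.6
```

Cover 4 gives way much more easily, so I keep tipping it gently.

Request:
send_rows(
  grip=[0,0,0,0],
  linear=[
    [0,0,-0.05],
    [0,0,-0.05],
    [0,0,0],
    [0,0,0],
  ],
  turn=[0,0,0,0],
)

```text
time_s: 9.55
ee_pos: [0.6036, 0.0435, 0.0698]
tool_rot: [180.0, 0.0, 165.5]
ft_force: [0.6, 0.5, 2.4]
finger_gap: 0.0002
finger_force: 0.8
```

Request:
send_rows(
  grip=[0,0,0,0],
  linear=[
    [0,0,-0.05],
    [0,0,0],
    [0,0,0],
    [0,0,0],
  ],
  turn=[0,0,0,0],
)

```text
time_s: 9.95
ee_pos: [0.6037, 0.0435, 0.0696]
tool_rot: [180.0, 0.0, 165.5]
ft_force: [0.1, -1.0, 5.4]
finger_gap: -0.0001
finger_force: 2.7
```

Run:
```python
from h import *
a=imaging.grab_frame('scene')[200:310,240:410,::-1]; b=cv2.imread('pics/scene0.png')[200:310,240:410]
cv2.imwrite('pics/tilt.png',cv2.resize(np.hstack([b,a]),(800,260),interpolation=cv2.INTER_CUBIC))
```

```text
(no output)
```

View pics/tilt.png

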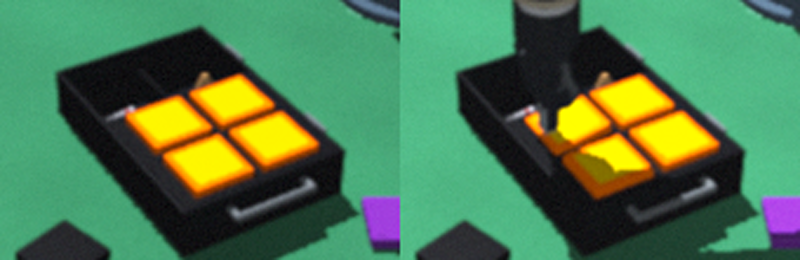

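Compared with the first picture, the far right cover, under the finger at (568,118), is tipped toward its far edge and the others are level. Cover 4 is the loose one. I lift off, move to its middle (0.577, 0.0505) and press.

Request:
send_rows(
  grip=[0,0,0,0,0,0,0,0,0,0],
  linear=[
    [0,0,0.5],
    [0,0,1],
    [-1.3,0.3,0],
    [-1.3,0.4,0],
    [0,0,0],
    [0,0,-0.8],
    [0,0,-0.2],
    [0,0,0],
    [0,0,0],
    [0,0,0],
  ],
  turn=[0,0,0,0,0,0,0,0,0,0],
)

```text
time_s: 11.0
ee_pos: [0.5777, 0.0504, 0.0743]
tool_rot: [180.0, 0.0, 165.5]
ft_force: [-0.2, -0.1, 0.5]
finger_gap: 0.0002
finger_force: 0.0
```

Request:
send_rows(
  grip=[0,0,0,0,0,0],
  linear=[
    [0,0,-0.1],
    [0,0,-0.1],
    [0,0,-0.1],
    [0,0,0],
    [0,0,0],
    [0,0,0],
  ],
  turn=[0,0,0,0,0,0],
)

```text
time_s: 11.6
ee_pos: [0.5777, 0.0505, 0.0716]
tool_rot: [180.0, 0.0, 165.5]
ft_force: [-1.6, -1.6, 5.6]
finger_gap: -0.0001
finger_force: 2.7
```

Request:
send_rows(
  grip=[0,0,0,0,0,0],
  linear=[
    [0,0,-0.1],
    [0,0,-0.1],
    [0,0,-0.1],
    [0,0,0],
    [0,0,0],
    [0,0,0],
  ],
  turn=[0,0,0,0,0,0],
)

```text
time_s: 12.2
ee_pos: [0.5777, 0.0505, 0.0688]
tool_rot: [180.0, 0.0, 165.5]
ft_force: [-2.1, 0.5, 7.1]
finger_gap: 0.0003
finger_force: 3.4
```

Sinking; I keep pressing.

Request:
send_rows(
  grip=[0,0,0,0,0,0],
  linear=[
    [0,0,-0.1],
    [0,0,-0.1],
    [0,0,-0.05],
    [0,0,0],
    [0,0,0],
    [0,0,0],
  ],
  turn=[0,0,0,0,0,0],
)

```text
time_s: 12.8
ee_pos: [0.5777, 0.0505, 0.0666]
tool_rot: [180.0, 0.0, 165.5]
ft_force: [-4.1, -0.2, 11.1]
finger_gap: -0.0003
finger_force: 5.3
```

Request:
send_rows(
  grip=[0,0,0,0,0],
  linear=[
    [0,0,-0.1],
    [0,0,-0.05],
    [0,0,0],
    [0,0,0],
    [0,0,0],
  ],
  turn=[0,0,0,0,0],
)

```text
time_s: 13.3
ee_pos: [0.5777, 0.0505, 0.0665]
tool_rot: [180.0, 0.0, 165.5]
ft_force: [-10.3, 1.0, 27.4]
finger_gap: -0.0
finger_force: 13.6
```

Home: 27 N at 66.5 mm with no further travel. I lift and check lightly at the edge that it no longer rocks.

Request:
send_rows(
  grip=[0,0,0,0,0,0,0,0,0,0],
  linear=[
    [0,0,0.5],
    [0,0,1],
    [1.2,-0.3,0],
    [1.3,-0.3,0],
    [0,0,0],
    [0,0,-0.8],
    [0,0,-0.3],
    [0,0,0],
    [0,0,0],
    [0,0,0],
  ],
  turn=[0,0,0,0,0,0,0,0,0,0],
)

```text
time_s: 14.3
ee_pos: [0.6025, 0.0445, 0.0684]
tool_rot: [180.0, 0.0, 165.5]
ft_force: [0.9, 0.4, -0.5]
finger_gap: -0.0002
finger_force: 0.0
```

Request:
send_rows(
  grip=[0,0,0,0,0,0],
  linear=[
    [0,0,-0.1],
    [0,0,-0.1],
    [0,0,-0.05],
    [0,0,0],
    [0,0,0],
    [0,0,0],
  ],
  turn=[0,0,0,0,0,0],
)

```text
time_s: 14.9
ee_pos: [0.6027, 0.0445, 0.0666]
tool_rot: [180.0, 0.0, 165.5]
ft_force: [-2.9, -0.5, 8.4]
finger_gap: -0.0001
finger_force: 4.3
```

It's firm at the edge: 8 N at the seated height, no rocking. I retreat upwards.

Request:
send_rows(
  grip=[0,0,0,0,0,0,0,0],
  linear=[
    [0,0,1],
    [0,0,2],
    [0,0,3],
    [0,0,3],
    [0,0,2],
    [0,0,0],
    [0,0,0],
    [0,0,0],
  ],
  turn=[0,0,0,0,0,0,0,0],
)

```text
time_s: 15.7
ee_pos: [0.602, 0.0445, 0.1747]
tool_rot: [-180.0, -0.1, 165.5]
ft_force: [-0.3, -0.2, -0.2]
finger_gap: -0.0003
finger_force: 0.0
```

Run:
```python
from rig import env
s=env.read_state();print(s['ee_pos'],s['ft_force'],s['time_s'])
print(env.hand_in())
```

```text
[0.60196587 0.0444578  0.17473119] [-0.27950331 -0.1522429  -0.15380335] 15.7
the job is handed in; nothing more can be done
None
```

The loose cover was the far right one (cover_4): it rocked under a light edge press, I pressed it fully home (5.5 mm down, 27 N), it no longer rocks, and the job was handed in at 15.7 s with the fingers clear; covers 1 and 2 were firm, and cover_3 was not pressed because the loose one was found first.

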